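# Set the paste spreader's bar gap with a gauge blade

## Task

Lay the gauge blade flat on the spreader's bed, from the open front, with its tip reaching right through under the doctor bar and its wooden tab left out in front, then turn the adjusting screw on the bridge until the bar just drags on the blade: a light but definite drag, neither loose nor clamped hard. Leave the blade there in the gap, let go of everything, and leave the other things on the table where they are.

Things in the scene. Friction and masses are not known exactly. Their poses are not given: they have to be found in the camera images.
- bed: The spreader's fixed flat aluminium bed plate, 250 (its x) x 200 (its y) x 14 mm; origin at the centre of its underside on the table, so its top is at 14 mm. The blade is slid in along its +x; the open front is its -x side.
- bridge: The grey bridge fixed across the bed; origin on the bed's top at the middle of the bridge, 50 mm along the bed's +x from the bed's centre, axes as the bed. Two posts 34 x 22 x 72 mm stand with centres 83 mm either side (+-y), 144 mm clear between them; the crossbeam is 34 mm wide in x, its top 88 mm above the bed's top (a collar round the screw 95 mm). It carries the screw and the doctor bar.
- gap (a point): The gap: point on the bed's top under the middle of the steel doctor bar (bar 22 mm in x, 136 mm in y, 18 mm tall), fixed to the bridge, axes as the bed. The bar's lower edge starts 5.5 to 10 mm above it, different each time. The bar hangs on a spring: resting on the blade it presses about 1 N, and each further mm of screw feed adds 4 N. A right setting presses 2 to 7 N; over 25 N spoils the blade.
- wing (a point): Centre of the screw's steel wing: upright flat bar 50 mm long (this point's x), 12 thick (y), 24 tall, on the screw's vertical axis over the bridge's middle, 147 mm above the table; it turns but does not rise. Clockwise seen from above lowers the bar 12 mm per full turn, anticlockwise raises it. Stays as left (friction 0.02 N m). From its start it turns at least 5.5 rad clockwise, 0.6 back.
- gauge: The loose gauge (about 140 g): flat steel blade 3 mm thick, 30 wide, 206 long, with an upright wooden tab near one end. Origin on the underside below the tab's centre; the blade runs along its +x from -15 to +191 mm. Friction about 0.6 on each face: loose on the bed it slides under about 1 N; rightly set it takes roughly 3 to 10 N along its length to slip, more when clamped.
- gauge_tab (a point): Centre of the gauge's wooden tab, the part to grip: 24 mm (gauge x) x 15 mm (gauge y), its body from 3 to 41 mm above the blade's underside; this point is 22 mm above the blade's underside. Axes as the gauge. Feel the drag by gripping it and pulling outwards a few mm; pushing high on it tips the blade and jams it.
- gauge_tip (a point): Middle of the far end of the gauge's blade, 191 mm along the gauge's +x from the tab, 1.5 mm above its underside.
- seal_stone: Bystander: upright marble seal 30 x 30 x 55 mm; origin under its centre.
- ink_dish: Bystander: white dish, 84 mm across, 22 mm high; origin under its centre.
- water_bottle: Bystander: clear bottle, 64 mm across, 190 mm high; origin under its centre.
- brush_cup: Bystander: blue cup, 80 mm across, 90 mm high; origin under its centre.
- ink_stick: Bystander: black stick 75 x 20 x 12 mm lying flat; origin under its centre.
- ruler_weight: Bystander: wooden bar 260 x 35 x 20 mm lying flat; origin under its centre.
Not all that is in view belongs to the job. Leave any red look-alike of the gauge alone.

How it is judged:
By the outcome, as a careful person would: the job done as asked, in the order asked, and still so for the second after the job is handed in, with the robot touching nothing.
It also fails if it takes over 72 s, if anything falls off the work surface, if the arm or the gripper's body presses on something with over 40 N, if the wrist force passes 120 N, or if a joint passes its speed limit or range.

## Robot

A 6-joint arm with a two-finger parallel gripper is mounted at the origin on the work surface. World frame = base frame: x ahead of the robot, y to its left, z up, the work surface at z = 0. Lengths are in m, angles in rad, forces in N, time in s.
With the tool pointing down it reaches from about 0.35 to 0.85 m from the base axis. Payload 8.1 kg.
Tool frame: the origin (TCP) lies midway between the tips of the shut fingers; the grasp point (between the pads) lies 19 mm behind it; z points along the fingers, y is the line along which they close (so a half turn about z gives the same grasp; the last joint's range is limited). The gripper opens to 93 mm and grips with 3 to 60 N. Pads are 15 mm wide; open, the fingers measure 128 mm over their backs; the gripper's body (75 mm by 188 mm) begins 65 mm behind the grasp point.
Start: joints at [1.205, 0.13, 1.488, -0, 1.523, -0.085], TCP at [0.166, 0.577, 0.219] pointing down, gripper open.
Joint ranges: [-2.96, 2.96], [-0.89, 2.26], [0.02, 2.5], [-1.34, 4.48], [0, 2.73], [-2.66, 2.66]. Speed limits (rad/s): [2.39, 2.39, 2.79, 3.14, 3.14, 3.14].

## Interface

Orientations are given as a rotation vector (axis times angle).
In Python, from plant import read_state, read_camera, camera_model, close_job gives the robot as it stands. The module is installed in compiled form; this text tells all that it offers.
- The arm moves only by the tool carry_out, never from a script. Its argument "moves" is a list of rows, each an object of numbers: "jaw": the finger opening in m, from 0 to 0.093; "dx", "dy", "dz": the shift along the tool's x, y, z in m; "yaw": the turn about the tool's z in rad. In form: [{"jaw": .., "dx": .., "dy": .., "dz": .., "yaw": ..}, ...]. A call has 1 to 8 rows; each row shifts and turns the commanded pose from where the row before left it, along the tool's axes as they then stand; what a row does not reach is not made up. A row lasts 1/8 s, in which the tool goes at most 62.5 mm and 10.7 degrees, less where a joint would pass 70% of its speed; a pose out of reach is approached as far as the arm can. A call is refused whole if a number of a shift passes 0.0625 or a number of a turn 0.188, either way. A call with a gripper value outside its range is refused whole. The fingers move at their own pace and stop on an object; "grip_force" is the grip in N (left out, the last holds). Time passes only in rows, so rows that do not move let the fingers close. It gives the time, the measured TCP pose, the force, the opening and the grip force at its end, in the units of the state.
- read_state(): the state, without advancing time (a new reading comes with each control period).
- read_camera(name): name is "scene" or "side" or "wrist"; returns the picture (420x560x3 uint8, red, green, blue); there is no depth.
- camera_model(name): a dict with "camera_matrix" (3x3 intrinsics, pixels), "view" (4x4, takes a point from world to camera coordinates). Camera axes: x right, y up, looking along -z (the intrinsics and any distortion apply to the point x, -y, -z); pixel columns grow to the right and rows downward; lengths in m; the calibration is good to about 2 mm. A picture is of the moment at which its call begins: read the wrist's pose just before it. camera_model takes no time and is no camera call; for the wrist camera it gives the pose at the moment of the call.
- close_job(): hands the job in; it is judged then, once.
The state is a dict: "t": time; "q": joint angles; "dq": joint speeds; "joint_torque": joint torques, N m; "tool_pos": TCP position; "orientation": TCP orientation; "force": force on the tool from outside, world axes, zero at the start; "wrist_torque": the same for the moment, N m; "opening": finger opening in m; "gripper_force": force on a finger pad.
Only numpy, scipy, OpenCV 4.12 (cv2) and the standard library are available. Lean on these libraries where they do the work, as an engineer would, in place of code of your own. Each camera call takes 0.05 s, during which the arm holds its last target. There are 200 camera calls.

## Working session

There is one attempt and no reset: what is moved stays moved. The work goes in short steps, Python scripts to look and compute and a tool call to move; the robot and the scene stay as the last step left them, time stands still between calls to the robot, and variables do not carry over. Pictures are saved under pics/ and viewed, at most 10 in all, crops included, and the job is handed in when it is done.

Besides the shell and the picture viewer there is one more tool, called after "Call:" in YAML: its name, and indented under it one key for each argument. carry_out: Moves the arm, as the interface text tells. Its arguments: {"type":"object","properties":{"moves":{"type":"array","items":{"type":"object","properties":{"jaw":{"type":"number"},"dx":{"type":"number"},"dy":{"type":"number"},"dz":{"type":"number"},"yaw":{"type":"number"}}}},"grip_force":{"type":"number"}},"required":["moves"]}

```bash
mkdir -p pics; cat > h.py <<'E'
import numpy as np, cv2
from plant import *
def snap(n,f):
    im=read_camera(n); cv2.imwrite('pics/'+f,im[:,:,::-1]); return im
def proj(n,P):
    m=camera_model(n); V=np.array(m['view']);K=np.array(m['camera_matrix'])
    p=np.atleast_2d(P)@V[:3,:3].T+V[:3,3]; p=p*[1,-1,-1]; u=p@K.T; return u[:,:2]/u[:,2:]
def ray(n,uv,z):
    m=camera_model(n); V=np.array(m['view']);K=np.array(m['camera_matrix'])
    d=np.linalg.solve(K,[uv[0],uv[1],1])*[1,-1,-1]; R=V[:3,:3]; c=-R.T@V[:3,3]; d=R.T@d
    return c+d*(z-c[2])/d[2]
E
python3 - <<'E'
from h import *
a=snap('scene','a.png');b=snap('side','b.png');print(read_state());print(camera_model('scene'),camera_model('side').keys(),camera_model('side'))
E
```

```text
{'t': 0.1, 'q': array([ 1.20459380e+00,  1.31091921e-01,  1.48917844e+00,  2.81000985e-05,
        1.52299567e+00, -8.53766832e-02]), 'dq': array([ 0.0007265 , -0.00090387, -0.00211501,  0.00026786, -0.00036542,
       -0.00111371]), 'joint_torque': array([ 9.20617495e-04, -5.61346328e+01, -4.93096089e+01,  7.70181860e-02,
        2.92386278e-02, -7.29585122e-05]), 'tool_pos': array([0.16605889, 0.57602537, 0.21768417]), 'orientation': array([-4.39617852e-01, -3.11027466e+00,  2.55161726e-03]), 'force': array([ 0.43077756, -0.29226732, -0.57629527]), 'wrist_torque': array([ 0.04139297, -0.03601213, -0.00402716]), 'gripper_force': 0.0, 'opening': 0.09297015923296165}
{'camera_matrix': array([[460.55709216,   0.        , 280.53355367],
       [  0.        , 460.55709216, 208.50171112],
       [  0.        ,   0.        ,   1.        ]]), 'view': array([[ 0.62403269,  0.78130951, -0.01177551, -0.23307996],
       [-0.55417102,  0.45314069,  0.69825353,  0.17322629],
       [ 0.55088809, -0.42920738,  0.71575369, -1.63346889],
       [ 0.        ,  0.        ,  0.        ,  1.        ]])} dict_keys(['camera_matrix', 'view']) {'camera_matrix': array([[496.57197309,   0.        , 285.48961305],
       [  0.        , 496.57197309, 209.68227934],
       [  0.        ,   0.        ,   1.        ]]), 'view': array([[ 0.93079604, -0.36487159, -0.02207833, -0.43411818],
       [ 0.19643057,  0.44833345,  0.87201614, -0.14789477],
       [-0.30827546, -0.81600603,  0.48897893, -1.34336202],
       [ 0.        ,  0.        ,  0.        ,  1.        ]])}
```

View pics/a.png

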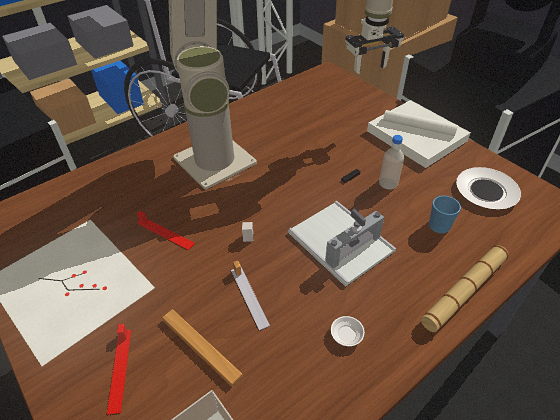

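View pics/b.png

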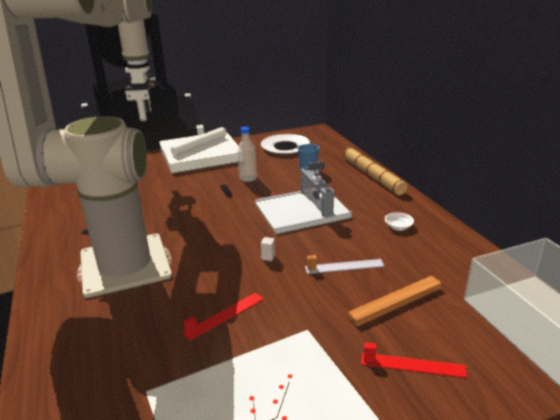

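The scene image shows the bed (corners about (289,235), (335,202), (395,245), (344,284)), the bridge across it, and the steel gauge with its tab at (238,268) and tip at (264,327). I'll enlarge both views for a finer measurement.

```bash
python3 - <<'E'
import cv2
a=cv2.imread('pics/a.png')[190:340,220:410];cv2.imwrite('pics/a2.png',cv2.resize(a,None,fx=4,fy=4,interpolation=cv2.INTER_CUBIC))
b=cv2.imread('pics/b.png')[155:285,240:400];cv2.imwrite('pics/b2.png',cv2.resize(b,None,fx=4.6,fy=4.6,interpolation=cv2.INTER_CUBIC))
E
```

```text
(no output)
```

View pics/a2.png

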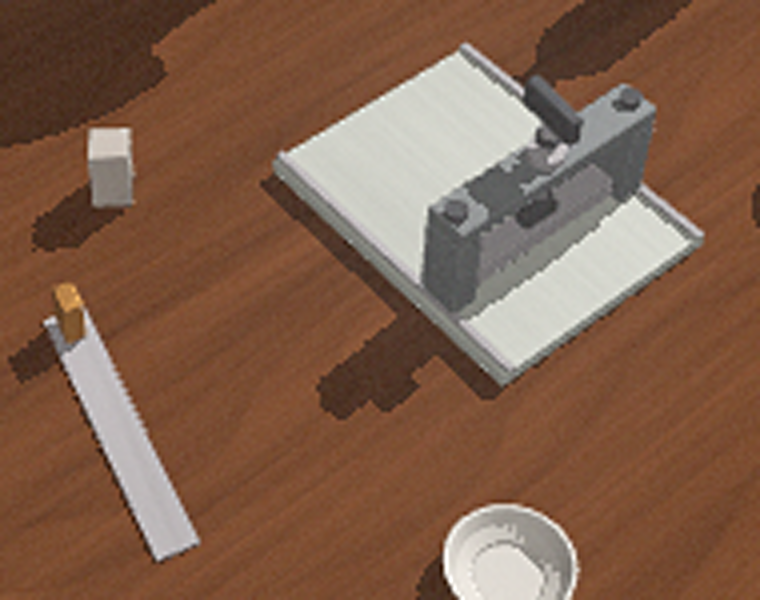

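View pics/b2.png

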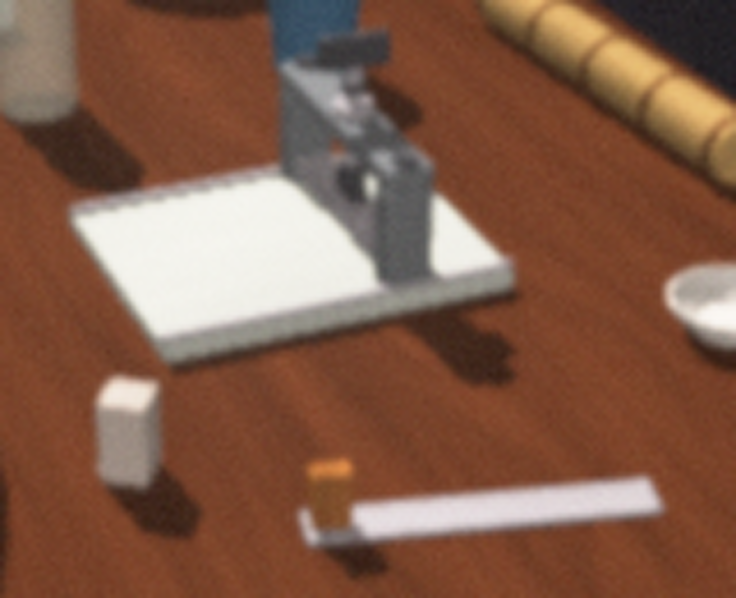

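Both crops show the front of the bed facing the robot, with the bridge toward the far end. I'll fit the poses from these corners across both views.

```bash
cat > fit.py <<'E'
from h import *
from scipy.optimize import least_squares
S=lambda u,v:('scene',u/4+220,v/4+190)
D=lambda u,v:('side',u/4.6+240,v/4.6+155)
bed=[((-.125,-.1,.015),S(280,158)),((-.125,.1,.015),S(466,46)),((.125,.1,.015),S(702,236)),((.125,-.1,.015),S(510,370)),
((-.125,.1,.015),D(72,210)),((-.125,-.1,.015),D(165,340)),((.125,-.1,.015),D(513,262)),
]
g=[((.191,-.015,.003),S(158,560)),((.191,.015,.003),S(198,543)),((-.015,-.015,.003),D(312,540)),((0,0,.041),S(68,291)),
((.191,.015,.003),D(648,480)),((.191,-.015,.003),D(664,510)),((-.015,.015,.003),D(302,513)),((0,0,.041),D(330,467))]
def fit(obs,x0):
    def r(x):
        c,s=np.cos(x[2]),np.sin(x[2])
        return np.concatenate([proj(n,[x[0]+c*p[0]-s*p[1],x[1]+s*p[0]+c*p[1],p[2]])[0]-[u,v] for p,(n,u,v) in obs])
    o=least_squares(r,x0); return o.x,o.fun.reshape(-1,2).round(1)
if __name__=='__main__':
    print(ray('scene',(238,268),.02),ray('scene',(264,327),0))
    for ob,p,q in((bed,ray('scene',(340,240),.015),ray('scene',(371,265),.015)),(g,ray('scene',(238,268),.02),ray('scene',(264,327),0))):
        d=q-p; print(*fit(ob,[p[0],p[1],np.arctan2(d[1],d[0])]))
    print('stone',ray('scene',(220+110/4,190+204/4),0)); print('dish',ray('scene',(220+510/4,190+570/4),0))
E
python3 fit.py
```

```text
[ 0.45722406 -0.21716164  0.02      ] [ 0.6381849  -0.26507166  0.        ]
[ 0.55719513  0.08295401 -0.00664186] [[-1.7 -0. ]
 [ 0.8 -1.5]
 [ 1.6 -1.5]
 [-0.8  1.1]
 [-0.4 -1. ]
 [ 0.5  0.3]
 [ 0.9  0.6]]
[ 0.45561769 -0.21934496 -0.24977324] [[-0.9 -0.4]
 [ 0.  -0.6]
 [-0.4 -0.1]
 [-0.6  0.6]
 [ 0.4 -0.7]
 [ 0.3 -0.7]
 [-0.1 -0.9]
 [ 0.5 -0.1]]
stone [ 0.37990857 -0.13070541  0.        ]
dish [ 0.78227743 -0.11160963  0.        ]
```

```bash
cat >> h.py <<'E'
from scipy.spatial.transform import Rotation as Ro
def tool():
    s=read_state(); return s,Ro.from_rotvec(s['orientation']).as_matrix()
def delta(P,ydir=None,frm=None):
    s,R=tool(); p=s['tool_pos'] if frm is None else np.array(frm)
    d=R.T@(np.array(P)-p); out=[d.round(4)]
    if ydir is not None: # turn about tool z so tool y is parallel to world angle ydir
        y=R.T@[np.cos(ydir),np.sin(ydir),0]; a=-np.arctan2(y[0],y[1]); out.append(((a+np.pi/2)%np.pi-np.pi/2).round(3))
    return out
E
python3 - <<'E'
from h import *
s,R=tool();print(R.round(3))
print(delta([.40,.25,.22]));print(delta([.456,-.219,.12],np.pi/2-.25,[.40,.25,.22]))
print('bottle',ray('scene',(390,187),0),'cup',ray('scene',(443,230),0))
E
```

```text
[[-0.961  0.277 -0.001]
 [ 0.277  0.961 -0.002]
 [ 0.    -0.002 -1.   ]]
[array([-0.3151, -0.2484, -0.002 ])]
[array([-0.1838, -0.4349,  0.1007]), np.float64(-0.031)]
bottle [0.48832257 0.3719429  0.        ] cup [0.71772285 0.35234814 0.        ]
```

Call:
carry_out:
  moves:
    - {"dx": -0.045,"dy": -0.0355,"jaw": 0.06}
    - {"dx": -0.045,"dy": -0.0355}
    - {"dx": -0.045,"dy": -0.0355}
    - {"dx": -0.045,"dy": -0.0355}
    - {"dx": -0.045,"dy": -0.0355}
    - {"dx": -0.045,"dy": -0.0355}
    - {"dx": -0.045,"dy": -0.0355}

```text
invalid input at $.moves[0]: expected keys jaw, dx, dy, dz, yaw
```

Call:
carry_out:
  moves:
    - {"dx": -0.023,"dy": -0.054}
    - {"dx": -0.023,"dy": -0.054}
    - {"dx": -0.023,"dy": -0.054}
    - {"dx": -0.023,"dy": -0.054}
    - {"dx": -0.023,"dy": -0.054}
    - {"dx": -0.023,"dy": -0.054}
    - {"dx": -0.023,"dy": -0.054,"dz": 0.02}
    - {"dx": -0.023,"dy": -0.054,"dz": 0.02}

```text
invalid input at $.moves[0]: expected keys jaw, dx, dy, dz, yaw
```

```bash
python3 - <<'E'
from h import *
print(read_state()['tool_pos'],delta([.456,-.219,.1],np.pi/2-.25))
im=snap('wrist','w1.png')
print(proj('wrist',[[.456,-.219,.041],[.6411,-.2655,.003]]), camera_model('wrist'))
E
```

```text
[0.16605889 0.57602537 0.21768417] [array([-0.4989, -0.6833,  0.1187]), np.float64(-0.031)]
[[-259.27919541  577.87395355]
 [-173.50247458  641.39058705]] {'camera_matrix': array([[373.37666203,   0.        , 282.84243583],
       [  0.        , 373.37666203, 209.38618084],
       [  0.        ,   0.        ,   1.        ]]), 'view': array([[ 0.27699404,  0.96086961, -0.00197415, -0.59844623],
       [-0.93257045,  0.26834002, -0.24146633,  0.02991294],
       [-0.23148792,  0.06872578,  0.97040719, -0.3893392 ],
       [ 0.        ,  0.        ,  0.        ,  1.        ]])}
```

View pics/w1.png

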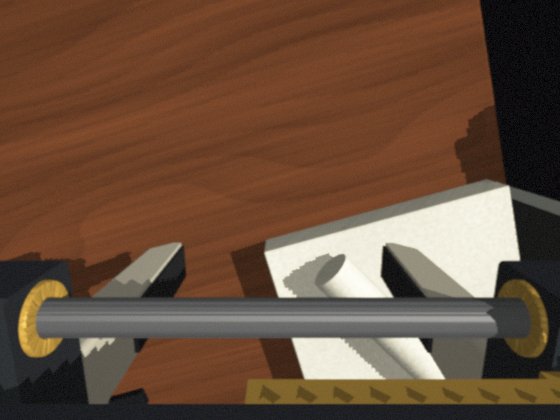

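The moves were refused because every row needs all five keys. This wrist picture is from the start pose and shows only the table, the tray and the fingers.

Call:
carry_out:
  moves:
    - {"jaw": 0.06,"dx": -0.045,"dy": -0.0355,"dz": 0,"yaw": 0}
    - {"jaw": 0.06,"dx": -0.045,"dy": -0.0355,"dz": 0,"yaw": 0}
    - {"jaw": 0.06,"dx": -0.045,"dy": -0.0355,"dz": 0,"yaw": 0}
    - {"jaw": 0.06,"dx": -0.045,"dy": -0.0355,"dz": 0,"yaw": 0}
    - {"jaw": 0.06,"dx": -0.045,"dy": -0.0355,"dz": 0,"yaw": 0}
    - {"jaw": 0.06,"dx": -0.045,"dy": -0.0355,"dz": 0,"yaw": 0}
    - {"jaw": 0.06,"dx": -0.045,"dy": -0.0355,"dz": 0,"yaw": 0}

```text
t: 1.02
tool_pos: [0.4007, 0.2488, 0.2186]
orientation: [0.439, 3.111, 0.0]
force: [-0.7, 0.3, 0.4]
opening: 0.0602
gripper_force: 0.0
```

Call:
carry_out:
  moves:
    - {"jaw": 0.06,"dx": -0.023,"dy": -0.054,"dz": 0,"yaw": 0}
    - {"jaw": 0.06,"dx": -0.023,"dy": -0.054,"dz": 0,"yaw": 0}
    - {"jaw": 0.06,"dx": -0.023,"dy": -0.054,"dz": 0,"yaw": 0}
    - {"jaw": 0.06,"dx": -0.023,"dy": -0.054,"dz": 0,"yaw": 0}
    - {"jaw": 0.06,"dx": -0.023,"dy": -0.054,"dz": 0,"yaw": 0}
    - {"jaw": 0.06,"dx": -0.023,"dy": -0.054,"dz": 0,"yaw": 0}
    - {"jaw": 0.06,"dx": -0.023,"dy": -0.054,"dz": 0.02,"yaw": 0}
    - {"jaw": 0.06,"dx": -0.023,"dy": -0.054,"dz": 0.02,"yaw": -0.03}

```text
t: 2.02
tool_pos: [0.4572, -0.2177, 0.1784]
orientation: [0.392, 3.116, -0.0]
force: [0.2, 0.2, 0.2]
opening: 0.0599
gripper_force: 0.0
```

```bash
python3 - <<'E'
from h import *
print(read_state()['tool_pos'],delta([.456,-.219,.1],np.pi/2-.25))
im=snap('wrist','w2.png')
print(proj('wrist',[[.456,-.219,.041],[.6411,-.2655,.003]]))
E
```

```text
[ 0.45719628 -0.21774982  0.17841948] [array([ 0.0009, -0.0015,  0.0784]), np.float64(-0.001)]
[[289.18767518 197.90990535]
 [288.87914552 369.58171824]]
```

View pics/w2.png

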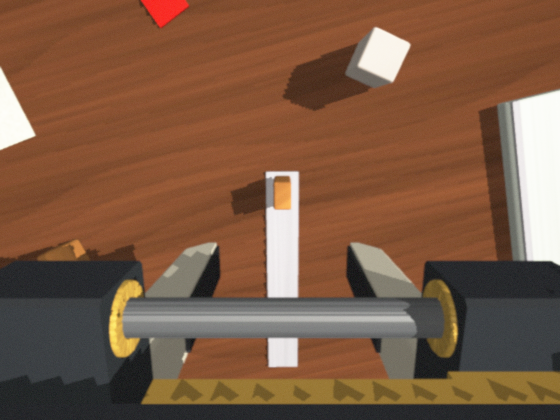

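The tab's top is at about (282,193), with the blade running straight down the picture at u≈282, midway between the fingers. I'll check the projection of the tool axis against that.

```bash
python3 - <<'E'
from h import *
s,R=tool();p=s['tool_pos']
for z in (.041,.003):
  q=p+R[:,2]*(p[2]-z); print(q,proj('wrist',q))
for uv,z in(((282.5,193),.041),((282.5,172),.003),((282.5,366),.003)): print(ray('wrist',uv,z), delta(ray('wrist',uv,z)))
E
```

```text
[ 0.45507473 -0.22327854  0.04100098] [[283.8566381  198.10577239]]
[ 0.45494603 -0.22334622  0.00300126] [[283.77280843 189.33305225]]
[ 0.45066402 -0.22329538  0.041     ] [array([ 0.0043, -0.0011,  0.1336])]
[ 0.43914193 -0.22049596  0.003     ] [array([ 0.016 , -0.0012,  0.1716])]
[ 0.63531553 -0.27087368  0.003     ] [array([-0.1865, -0.0012,  0.171 ])]
```

Call:
carry_out:
  moves:
    - {"jaw": 0.06,"dx": 0.003,"dy": -0.001,"dz": 0.05,"yaw": 0}
    - {"jaw": 0.06,"dx": 0,"dy": 0,"dz": 0.05,"yaw": 0}
    - {"jaw": 0.06,"dx": 0,"dy": 0,"dz": 0.04,"yaw": 0}
    - {"jaw": 0.06,"dx": 0,"dy": 0,"dz": 0.015,"yaw": 0}
    - {"jaw": 0.06,"dx": 0,"dy": 0,"dz": 0.01,"yaw": 0}
    - {"jaw": 0.06,"dx": 0,"dy": 0,"dz": 0,"yaw": 0}
    - {"jaw": 0.06,"dx": 0,"dy": 0,"dz": 0,"yaw": 0}

```text
t: 2.95
tool_pos: [0.4552, -0.2165, 0.0152]
orientation: [0.392, 3.115, -0.002]
force: [-0.6, -0.0, -0.0]
opening: 0.0602
gripper_force: 0.0
```

Call:
carry_out:
  moves:
    - {"jaw": 0.06,"dx": 0,"dy": 0,"dz": 0.004,"yaw": 0}
    - {"jaw": 0.0,"dx": 0,"dy": 0,"dz": 0,"yaw": 0}
    - {"jaw": 0.0,"dx": 0,"dy": 0,"dz": 0,"yaw": 0}
    - {"jaw": 0.0,"dx": 0,"dy": 0,"dz": 0,"yaw": 0}
    - {"jaw": 0.0,"dx": 0,"dy": 0,"dz": 0,"yaw": 0}
    - {"jaw": 0.0,"dx": 0,"dy": 0,"dz": 0,"yaw": 0}
  grip_force: 40

```text
t: 3.7
tool_pos: [0.454, -0.2159, 0.0097]
orientation: [0.393, 3.117, -0.0]
force: [0.3, -0.1, 2.1]
opening: 0.0147
gripper_force: 35.1
```

```bash
python3 - <<'E'
from h import *
s,R=tool();print(s);print(R.round(3))
im=snap('wrist','w3.png');s=read_state();print(s['tool_pos'],s['q'])
E
```

```text
{'t': 3.7, 'q': array([-5.45889335e-01,  8.20143398e-02,  1.94440570e+00, -1.34094978e-04,
        1.11510544e+00, -1.86581170e+00]), 'dq': array([-0.00083878,  0.00014827,  0.00033686, -0.0117539 , -0.00303379,
       -0.00011811]), 'joint_torque': array([  0.34059671, -46.20439768, -41.93092346,   0.13504769,
         0.08342086,  -0.06127092]), 'tool_pos': array([ 0.45397967, -0.21592283,  0.00967792]), 'orientation': array([ 3.92945799e-01,  3.11690896e+00, -2.15740275e-04]), 'force': array([ 0.28889053, -0.12147785,  2.07634736]), 'wrist_torque': array([-0.30373104,  0.05182378, -0.24693479]), 'gripper_force': 35.09118139743805, 'opening': 0.01468553766685587}
[[-0.969  0.248 -0.   ]
 [ 0.248  0.969 -0.   ]
 [-0.    -0.    -1.   ]]
[ 0.45397734 -0.21587259  0.0096612 ] [-5.45872886e-01  8.20361557e-02  1.94441806e+00 -3.52659197e-05
  1.11513762e+00 -1.86584223e+00]
```

Call:
carry_out:
  moves:
    - {"jaw": 0,"dx": 0,"dy": 0,"dz": -0.04,"yaw": 0}
    - {"jaw": 0,"dx": 0,"dy": 0,"dz": -0.04,"yaw": 0}
    - {"jaw": 0,"dx": 0.0245,"dy": 0.045,"dz": 0,"yaw": 0}
    - {"jaw": 0,"dx": 0.0245,"dy": 0.045,"dz": 0,"yaw": 0}
    - {"jaw": 0,"dx": 0.0245,"dy": 0.045,"dz": 0,"yaw": 0}
    - {"jaw": 0,"dx": 0.0245,"dy": 0.045,"dz": 0,"yaw": 0}
    - {"jaw": 0,"dx": 0.0245,"dy": 0.045,"dz": 0,"yaw": 0}
    - {"jaw": 0,"dx": 0.0245,"dy": 0.045,"dz": 0,"yaw": 0}

```text
t: 4.75
tool_pos: [0.3778, 0.0836, 0.0896]
orientation: [0.393, 3.117, 0.0]
force: [1.7, -0.3, -1.5]
opening: 0.0144
gripper_force: 40.0
```

Call:
carry_out:
  moves:
    - {"jaw": 0,"dx": 0,"dy": 0,"dz": 0,"yaw": -0.08}
    - {"jaw": 0,"dx": 0,"dy": 0,"dz": 0,"yaw": -0.08}
    - {"jaw": 0,"dx": 0,"dy": 0,"dz": 0,"yaw": -0.083}
    - {"jaw": 0,"dx": 0,"dy": 0,"dz": 0,"yaw": 0}
    - {"jaw": 0,"dx": 0,"dy": 0,"dz": 0,"yaw": 0}
    - {"jaw": 0,"dx": 0,"dy": 0,"dz": 0,"yaw": 0}

```text
t: 5.5
tool_pos: [0.3785, 0.0821, 0.0896]
orientation: [-0.014, -3.141, 0.0]
force: [0.4, 0.2, -1.4]
opening: 0.0151
gripper_force: 40.0
```

```bash
python3 - <<'E'
from h import *
s,R=tool();print(s['tool_pos'],s['force'],s['opening'],delta([.379,.083,.05],np.pi/2-.007))
im=snap('wrist','w4.png')
a=snap('scene','a4.png')
cv2.imwrite('pics/m4.png',np.hstack([cv2.resize(im,(400,300))[:,:,::-1],cv2.resize(a[180:300,230:390],(400,300))[:,:,::-1]]))
g=.379
print('bed corners', proj('wrist',[[.432,-.017,.014],[.432,.183,.014]]))
E
```

```text
[0.37852543 0.08211371 0.0895661 ] [ 0.38417768  0.22173693 -1.40037306] 0.015084620180166618 [array([-0.0005,  0.0009,  0.0396]), np.float64(-0.002)]
bed corners [[144.52996558 291.05995539]
 [428.32322924 288.96591893]]
```

View pics/m4.png

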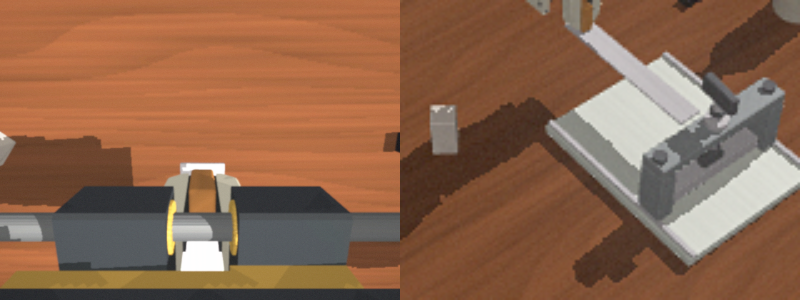

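The blade is held straight and points at the middle of the bridge, with its tip still in front of the bar. Lowering onto the bed.

Call:
carry_out:
  moves:
    - {"jaw": 0,"dx": 0,"dy": 0,"dz": 0.03,"yaw": 0}
    - {"jaw": 0,"dx": 0,"dy": 0,"dz": 0.025,"yaw": 0}
    - {"jaw": 0,"dx": 0,"dy": 0,"dz": 0.007,"yaw": 0}
    - {"jaw": 0,"dx": 0,"dy": 0,"dz": 0,"yaw": 0}
    - {"jaw": 0,"dx": 0,"dy": 0,"dz": 0,"yaw": 0}

```text
t: 6.22
tool_pos: [0.3795, 0.0823, 0.0288]
orientation: [0.012, 3.14, 0.0]
force: [0.2, -0.6, 0.0]
opening: 0.0149
gripper_force: 40.0
```

Call:
carry_out:
  moves:
    - {"jaw": 0,"dx": 0,"dy": 0,"dz": 0.002,"yaw": 0}
    - {"jaw": 0,"dx": 0,"dy": 0,"dz": 0,"yaw": 0}
    - {"jaw": 0,"dx": 0,"dy": 0,"dz": 0,"yaw": 0}

```text
t: 6.6
tool_pos: [0.3787, 0.0822, 0.0258]
orientation: [0.012, 3.141, 0.0]
force: [0.3, 0.3, -2.0]
opening: 0.015
gripper_force: 40.0
```

Call:
carry_out:
  moves:
    - {"jaw": 0,"dx": 0,"dy": 0,"dz": 0.002,"yaw": 0}
    - {"jaw": 0,"dx": 0,"dy": 0,"dz": 0,"yaw": 0}
    - {"jaw": 0,"dx": 0,"dy": 0,"dz": 0,"yaw": 0}

```text
t: 6.98
tool_pos: [0.3786, 0.0822, 0.0236]
orientation: [0.012, 3.141, -0.0]
force: [-0.2, -0.6, -0.1]
opening: 0.0148
gripper_force: 40.0
```

Call:
carry_out:
  moves:
    - {"jaw": 0,"dx": 0,"dy": 0,"dz": 0.001,"yaw": 0}
    - {"jaw": 0,"dx": 0,"dy": 0,"dz": 0,"yaw": 0}
    - {"jaw": 0,"dx": 0,"dy": 0,"dz": 0,"yaw": 0}

```text
t: 7.35
tool_pos: [0.3786, 0.0822, 0.0233]
orientation: [-0.012, -3.141, 0.0]
force: [-5.6, -1.0, 9.8]
opening: 0.0146
gripper_force: 40.0
```

```bash
python3 - <<'E'
from h import *
s=read_state();print(s['tool_pos'],s['force'],s['wrist_torque'])
b=snap('side','b5.png');a=snap('scene','a5.png')
f=lambda i:cv2.resize(i,(400,300),interpolation=cv2.INTER_CUBIC)
cv2.imwrite('pics/m5.png',np.hstack([f(b[160:250,225:345]),f(a[185:290,260:400])])[:,:,::-1])
E
```

```text
[0.3785701  0.08220489 0.02334428] [-5.57578386 -0.95838301  9.83474581] [-0.13140308  0.78465175 -0.05385994]
```

View pics/m5.png

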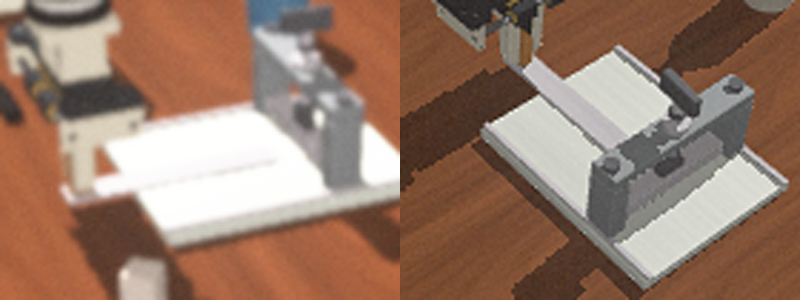

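The blade lies on the bed with its tip just in front of the bar, touching down at about 10 N. I'll back off slightly and slide it in.

Call:
carry_out:
  moves:
    - {"jaw": 0,"dx": 0,"dy": 0,"dz": -0.0007,"yaw": 0}
    - {"jaw": 0,"dx": -0.008,"dy": 0,"dz": 0,"yaw": 0}
    - {"jaw": 0,"dx": -0.008,"dy": 0,"dz": 0,"yaw": 0}
    - {"jaw": 0,"dx": -0.008,"dy": 0,"dz": 0,"yaw": 0}
    - {"jaw": 0,"dx": 0,"dy": 0,"dz": 0,"yaw": 0}

```text
t: 8.07
tool_pos: [0.4035, 0.082, 0.0235]
orientation: [0.012, 3.141, 0.0]
force: [1.1, -0.5, 1.4]
opening: 0.0148
gripper_force: 40.0
```

Call:
carry_out:
  moves:
    - {"jaw": 0,"dx": -0.007,"dy": 0,"dz": 0,"yaw": 0}
    - {"jaw": 0,"dx": -0.007,"dy": 0,"dz": 0,"yaw": 0}
    - {"jaw": 0,"dx": 0,"dy": 0,"dz": 0,"yaw": 0}

```text
t: 8.45
tool_pos: [0.4171, 0.0819, 0.0236]
orientation: [0.012, 3.141, 0.0]
force: [-0.2, 0.8, 2.5]
opening: 0.0148
gripper_force: 40.0
```

Call:
carry_out:
  moves:
    - {"jaw": 0,"dx": -0.008,"dy": 0,"dz": 0,"yaw": 0}
    - {"jaw": 0,"dx": -0.008,"dy": 0,"dz": 0,"yaw": 0}
    - {"jaw": 0,"dx": -0.008,"dy": 0,"dz": 0,"yaw": 0}
    - {"jaw": 0,"dx": -0.008,"dy": 0,"dz": 0,"yaw": 0}
    - {"jaw": 0,"dx": -0.008,"dy": 0,"dz": 0,"yaw": 0}
    - {"jaw": 0,"dx": 0,"dy": 0,"dz": 0,"yaw": 0}
    - {"jaw": 0,"dx": 0,"dy": 0,"dz": 0,"yaw": 0}

```text
t: 9.32
tool_pos: [0.4571, 0.0816, 0.0236]
orientation: [0.012, 3.14, 0.0]
force: [2.5, 0.1, 2.3]
opening: 0.0147
gripper_force: 40.0
```

```bash
python3 - <<'E'
from h import *
s=read_state();print(s['tool_pos'],s['force'],s['q'])
b=snap('side','b6.png');a=snap('scene','a6.png')
f=lambda i:cv2.resize(i,(400,300),interpolation=cv2.INTER_CUBIC)
cv2.imwrite('pics/m6.png',np.hstack([f(b[160:250,225:345]),f(a[185:290,260:400])])[:,:,::-1])
# wing from scene
c,t=[.557,.083],-.007
print('bridge',[.607,.0826], 'wingtop proj',proj('scene',[[.607,.083,.159],[.632,.083,.159],[.582,.083,.159]]),proj('side',[[.607,.083,.147],[.632,.083,.159],[.582,.083,.159]]))
print(delta([.607,.083,.25]))
E
```

```text
[0.45709713 0.08161911 0.02362676] [2.54697699 0.08881738 2.31660617] [ 6.62128772e-02 -4.58495043e-02  2.04463608e+00 -9.75541121e-06
  1.14149385e+00 -1.49673142e+00]
bridge [0.607, 0.0826] wingtop proj [[359.255056   213.98001389]
 [366.10540018 219.32836014]
 [352.5575368  208.75098441]] [[317.15953899 165.19687189]
 [324.5967688  160.2543958 ]
 [309.71827877 162.97473993]]
[array([-0.1502,  0.0026, -0.2261])]
```

View pics/m6.png

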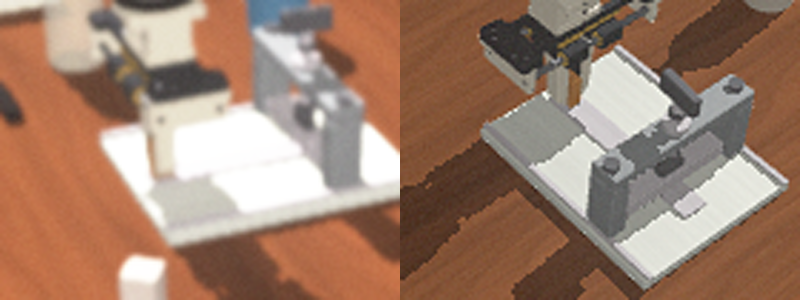

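The tip shows beyond the bar in the scene view, and the wing is where predicted at (0.607, 0.083). I'll feel the bar's height by lifting the gripped blade gently until it touches.

Call:
carry_out:
  moves:
    - {"jaw": 0,"dx": 0,"dy": 0,"dz": -0.0022,"yaw": 0}
    - {"jaw": 0,"dx": 0,"dy": 0,"dz": 0,"yaw": 0}
    - {"jaw": 0,"dx": 0,"dy": 0,"dz": 0,"yaw": 0}

```text
t: 9.8
tool_pos: [0.456, 0.0815, 0.0251]
orientation: [-0.012, -3.14, 0.0]
force: [-0.2, -1.0, -1.4]
opening: 0.0149
gripper_force: 40.0
```

Call:
carry_out:
  moves:
    - {"jaw": 0,"dx": 0,"dy": 0,"dz": -0.001,"yaw": 0}
    - {"jaw": 0,"dx": 0,"dy": 0,"dz": 0,"yaw": 0}
    - {"jaw": 0,"dx": 0,"dy": 0,"dz": 0,"yaw": 0}

```text
t: 10.18
tool_pos: [0.4566, 0.0816, 0.0265]
orientation: [-0.012, -3.142, 0.0]
force: [-0.5, 0.7, -0.8]
opening: 0.0145
gripper_force: 40.0
```

Call:
carry_out:
  moves:
    - {"jaw": 0,"dx": 0,"dy": 0,"dz": -0.001,"yaw": 0}
    - {"jaw": 0,"dx": 0,"dy": 0,"dz": 0,"yaw": 0}
    - {"jaw": 0,"dx": 0,"dy": 0,"dz": 0,"yaw": 0}

```text
t: 10.55
tool_pos: [0.4564, 0.0816, 0.0274]
orientation: [-0.012, -3.141, 0.0]
force: [0.8, -0.3, -3.5]
opening: 0.015
gripper_force: 40.0
```

```bash
python3 - <<'E'
from h import *
s=read_state();print(s['tool_pos'],s['force'],s['wrist_torque'])
E
```

```text
[0.45641509 0.08156673 0.02738248] [ 0.82509557 -0.31986739 -3.54354895] [ 0.01996285  0.25655943 -0.03119229]
```

Call:
carry_out:
  moves:
    - {"jaw": 0,"dx": 0,"dy": 0,"dz": -0.001,"yaw": 0}
    - {"jaw": 0,"dx": 0,"dy": 0,"dz": 0,"yaw": 0}
    - {"jaw": 0,"dx": 0,"dy": 0,"dz": 0,"yaw": 0}

```text
t: 10.92
tool_pos: [0.4565, 0.0815, 0.0284]
orientation: [-0.012, -3.141, 0.0]
force: [1.0, 0.5, -5.6]
opening: 0.0153
gripper_force: 40.0
```

Call:
carry_out:
  moves:
    - {"jaw": 0,"dx": 0,"dy": 0,"dz": -0.001,"yaw": 0}
    - {"jaw": 0,"dx": 0,"dy": 0,"dz": 0,"yaw": 0}
    - {"jaw": 0,"dx": 0,"dy": 0,"dz": 0,"yaw": 0}

```text
t: 11.3
tool_pos: [0.4566, 0.0815, 0.0295]
orientation: [-0.012, -3.142, 0.0]
force: [1.9, 0.3, -4.9]
opening: 0.0146
gripper_force: 40.0
```

```bash
python3 - <<'E'
from h import *
s=read_state();print(s['tool_pos'],s['force'],s['wrist_torque'])
E
```

```text
[0.45658711 0.08153681 0.02954188] [ 1.88841896  0.29269544 -4.92532085] [-0.05159949  0.22642612 -0.04161373]
```

Contact starts about 3 mm up, so the clearance is roughly 3.3 mm. Next I lower the blade, release it, and go to the wing.

Call:
carry_out:
  moves:
    - {"jaw": 0,"dx": 0,"dy": 0,"dz": 0.003,"yaw": 0}
    - {"jaw": 0,"dx": 0,"dy": 0,"dz": 0.0025,"yaw": 0}
    - {"jaw": 0.06,"dx": 0,"dy": 0,"dz": 0,"yaw": 0}
    - {"jaw": 0.06,"dx": 0,"dy": 0,"dz": 0,"yaw": 0}
    - {"jaw": 0.06,"dx": 0,"dy": 0,"dz": 0,"yaw": 0}
    - {"jaw": 0.06,"dx": 0,"dy": 0,"dz": -0.02,"yaw": 0}
    - {"jaw": 0.06,"dx": 0,"dy": 0,"dz": -0.06,"yaw": 0}
    - {"jaw": 0.06,"dx": 0,"dy": 0,"dz": -0.06,"yaw": 0}

```text
t: 12.3
tool_pos: [0.4559, 0.0815, 0.1653]
orientation: [-0.012, -3.14, 0.0]
force: [0.7, -0.1, -0.3]
opening: 0.0598
gripper_force: 0.0
```

Call:
carry_out:
  moves:
    - {"jaw": 0.06,"dx": 0,"dy": 0,"dz": -0.06,"yaw": 0}
    - {"jaw": 0.06,"dx": -0.03,"dy": 0.0015,"dz": -0.006,"yaw": 0}
    - {"jaw": 0.06,"dx": -0.05,"dy": 0,"dz": 0,"yaw": 0}
    - {"jaw": 0.06,"dx": -0.05,"dy": 0,"dz": 0,"yaw": 0}
    - {"jaw": 0.06,"dx": -0.02,"dy": 0,"dz": 0,"yaw": 0}
    - {"jaw": 0.06,"dx": 0,"dy": 0,"dz": 0,"yaw": 0}
    - {"jaw": 0.06,"dx": 0,"dy": 0,"dz": 0,"yaw": 0}

```text
t: 13.18
tool_pos: [0.6059, 0.082, 0.23]
orientation: [-0.012, -3.141, -0.0]
force: [0.1, 0.1, -0.8]
opening: 0.06
gripper_force: 0.0
```

```bash
python3 - <<'E'
from h import *
s,R=tool();print(s['tool_pos'],s['q']);p=s['tool_pos']
im=snap('wrist','w7.png');cv2.imwrite('pics/w7c.png',cv2.resize(im,(800,600),interpolation=cv2.INTER_CUBIC)[:,:,::-1])
for z in(.159,.017): print(proj('wrist',[p[0],p[1],z]))
E
```

```text
[0.60594954 0.08196751 0.22995623] [ 5.05971720e-02  1.57302075e-01  1.43815971e+00  4.33428030e-05
  1.54669745e+00 -1.51247354e+00]
[[284.43548721 218.72414881]]
[[283.97503103 182.04589791]]
```

View pics/w7c.png

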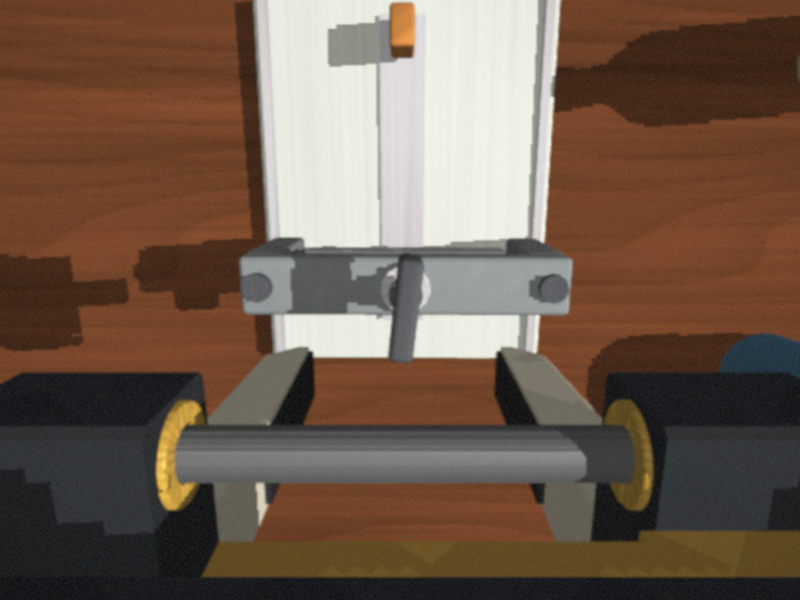

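The wing's top is centred at about (405,308) in the enlarged picture, turned roughly 0.08 rad clockwise, and the tool is aligned to within 2 mm. Next I descend and grip it.

Call:
carry_out:
  moves:
    - {"jaw": 0.06,"dx": 0.001,"dy": 0,"dz": 0.03,"yaw": 0.08}
    - {"jaw": 0.06,"dx": 0,"dy": 0,"dz": 0.04,"yaw": 0}
    - {"jaw": 0.06,"dx": 0,"dy": 0,"dz": 0.03,"yaw": 0}
    - {"jaw": 0.06,"dx": 0,"dy": 0,"dz": 0,"yaw": 0}
    - {"jaw": 0.0,"dx": 0,"dy": 0,"dz": 0,"yaw": 0}
    - {"jaw": 0.0,"dx": 0,"dy": 0,"dz": 0,"yaw": 0}
    - {"jaw": 0.0,"dx": 0,"dy": 0,"dz": 0,"yaw": 0}
    - {"jaw": 0.0,"dx": 0,"dy": 0,"dz": 0,"yaw": 0}
  grip_force: 12

```text
t: 14.22
tool_pos: [0.606, 0.0819, 0.1307]
orientation: [0.138, 3.138, 0.0]
force: [0.0, -1.1, 0.2]
opening: 0.0244
gripper_force: 0.0
```

Call:
carry_out:
  moves:
    - {"jaw": 0.0,"dx": 0,"dy": 0,"dz": 0,"yaw": 0}
    - {"jaw": 0.0,"dx": 0,"dy": 0,"dz": 0,"yaw": 0}
    - {"jaw": 0.0,"dx": 0,"dy": 0,"dz": 0,"yaw": 0}

```text
t: 14.6
tool_pos: [0.6055, 0.0824, 0.1301]
orientation: [-0.138, -3.139, -0.001]
force: [-0.7, 3.4, 1.3]
opening: 0.0121
gripper_force: 12.0
```

Call:
carry_out:
  moves:
    - {"jaw": 0.0,"dx": 0,"dy": 0,"dz": 0,"yaw": 0.15}
    - {"jaw": 0.0,"dx": 0,"dy": 0,"dz": 0,"yaw": 0.15}
    - {"jaw": 0.0,"dx": 0,"dy": 0,"dz": 0,"yaw": 0}

```text
t: 14.98
tool_pos: [0.6056, 0.0823, 0.1302]
orientation: [-0.604, -3.083, -0.001]
force: [-1.3, 4.0, 2.1]
opening: 0.0122
gripper_force: 12.0
```

Call:
carry_out:
  moves:
    - {"jaw": 0.0,"dx": 0,"dy": 0,"dz": 0,"yaw": 0.15}
    - {"jaw": 0.0,"dx": 0,"dy": 0,"dz": 0,"yaw": 0.15}
    - {"jaw": 0.0,"dx": 0,"dy": 0,"dz": 0,"yaw": 0.15}
    - {"jaw": 0.0,"dx": 0,"dy": 0,"dz": 0,"yaw": 0.15}
    - {"jaw": 0.0,"dx": 0,"dy": 0,"dz": 0,"yaw": 0.15}
    - {"jaw": 0.0,"dx": 0,"dy": 0,"dz": 0,"yaw": 0.15}
    - {"jaw": 0.0,"dx": 0,"dy": 0,"dz": 0,"yaw": 0.15}
    - {"jaw": 0.0,"dx": 0,"dy": 0,"dz": 0,"yaw": 0.15}

```text
t: 15.98
tool_pos: [0.6052, 0.082, 0.1301]
orientation: [-2.241, -2.201, 0.001]
force: [-3.5, 1.9, 3.4]
opening: 0.0119
gripper_force: 12.0
```

Call:
carry_out:
  moves:
    - {"jaw": 0.0,"dx": 0,"dy": 0,"dz": 0,"yaw": 0.15}
    - {"jaw": 0.0,"dx": 0,"dy": 0,"dz": 0,"yaw": 0.15}
    - {"jaw": 0.0,"dx": 0,"dy": 0,"dz": 0,"yaw": 0.15}
    - {"jaw": 0.0,"dx": 0,"dy": 0,"dz": 0,"yaw": 0.05}
    - {"jaw": 0.0,"dx": 0,"dy": 0,"dz": 0,"yaw": 0}
    - {"jaw": 0.0,"dx": 0,"dy": 0,"dz": 0,"yaw": 0}

```text
t: 16.73
tool_pos: [0.605, 0.082, 0.1301]
orientation: [-2.712, -1.585, 0.002]
force: [-4.3, 2.3, 4.6]
opening: 0.0121
gripper_force: 12.0
```

```bash
python3 - <<'E'
from h import *
s,R=tool();print(s['tool_pos'],s['q'],s['force'],s['opening'],s['wrist_torque']);print(R.round(3))
E
```

```text
[0.60502038 0.08202244 0.13013669] [5.07047637e-02 2.15604536e-01 1.55659779e+00 1.42603618e-04
 1.37059681e+00 5.63501554e-01] [-4.3321708   2.26161813  4.56396572] 0.012089032533023554 [0.28161813 0.85768983 0.00725164]
[[ 0.491  0.871 -0.001]
 [ 0.871 -0.491  0.   ]
 [-0.001 -0.001 -1.   ]]
```

Call:
carry_out:
  moves:
    - {"jaw": 0.06,"dx": 0,"dy": 0,"dz": 0,"yaw": 0}
    - {"jaw": 0.06,"dx": 0,"dy": 0,"dz": 0,"yaw": 0}
    - {"jaw": 0.06,"dx": 0,"dy": 0,"dz": -0.03,"yaw": 0}
    - {"jaw": 0.06,"dx": 0,"dy": 0,"dz": -0.05,"yaw": 0}
    - {"jaw": 0.06,"dx": 0,"dy": 0,"dz": -0.02,"yaw": -0.18}
    - {"jaw": 0.06,"dx": 0,"dy": 0,"dz": 0,"yaw": -0.18}
    - {"jaw": 0.06,"dx": 0,"dy": 0,"dz": 0,"yaw": -0.18}
    - {"jaw": 0.06,"dx": 0,"dy": 0,"dz": 0,"yaw": -0.18}

```text
t: 17.73
tool_pos: [0.6057, 0.0816, 0.2299]
orientation: [1.976, 2.442, -0.0]
force: [0.3, 0.9, -1.0]
opening: 0.0601
gripper_force: 0.0
```

Call:
carry_out:
  moves:
    - {"jaw": 0.06,"dx": 0,"dy": 0,"dz": 0,"yaw": -0.18}
    - {"jaw": 0.06,"dx": 0,"dy": 0,"dz": 0,"yaw": -0.18}
    - {"jaw": 0.06,"dx": 0,"dy": 0,"dz": 0,"yaw": -0.18}
    - {"jaw": 0.06,"dx": 0,"dy": 0,"dz": 0,"yaw": -0.18}
    - {"jaw": 0.06,"dx": 0,"dy": 0,"dz": 0,"yaw": -0.18}
    - {"jaw": 0.06,"dx": 0,"dy": 0,"dz": 0,"yaw": -0.18}
    - {"jaw": 0.06,"dx": 0,"dy": 0,"dz": 0,"yaw": -0.18}
    - {"jaw": 0.06,"dx": 0,"dy": 0,"dz": 0,"yaw": -0.1}

```text
t: 18.73
tool_pos: [0.6057, 0.0816, 0.2298]
orientation: [-0.004, -3.142, 0.001]
force: [-0.7, -0.4, 0.9]
opening: 0.0598
gripper_force: 0.0
```

```bash
python3 - <<'E'
from h import *
s,R=tool();print(s['tool_pos'],s['q'][5],delta([.4565,.0815,.0255],np.pi/2-.0076))
E
```

```text
[0.60567387 0.08161485 0.22984444] -1.5181266701504037 [array([ 0.1492, -0.0004,  0.2043]), np.float64(0.005)]
```

Call:
carry_out:
  moves:
    - {"jaw": 0.06,"dx": 0.05,"dy": 0,"dz": 0,"yaw": 0.005}
    - {"jaw": 0.06,"dx": 0.05,"dy": 0,"dz": 0,"yaw": 0}
    - {"jaw": 0.06,"dx": 0.049,"dy": 0,"dz": 0,"yaw": 0}
    - {"jaw": 0.06,"dx": 0,"dy": 0,"dz": 0.06,"yaw": 0}
    - {"jaw": 0.06,"dx": 0,"dy": 0,"dz": 0.06,"yaw": 0}
    - {"jaw": 0.06,"dx": 0,"dy": 0,"dz": 0.06,"yaw": 0}
    - {"jaw": 0.06,"dx": 0,"dy": 0,"dz": 0.0245,"yaw": 0}
    - {"jaw": 0.06,"dx": 0,"dy": 0,"dz": 0,"yaw": 0}

```text
t: 19.73
tool_pos: [0.4543, 0.0832, 0.0233]
orientation: [-0.019, -3.137, 0.001]
force: [0.7, -0.6, -0.4]
opening: 0.0603
gripper_force: 0.0
```

Call:
carry_out:
  moves:
    - {"jaw": 0,"dx": 0,"dy": 0,"dz": 0,"yaw": 0}
    - {"jaw": 0,"dx": 0,"dy": 0,"dz": 0,"yaw": 0}
    - {"jaw": 0,"dx": 0,"dy": 0,"dz": 0,"yaw": 0}
    - {"jaw": 0,"dx": 0,"dy": 0,"dz": 0,"yaw": 0}
    - {"jaw": 0,"dx": 0,"dy": 0,"dz": 0,"yaw": 0}
    - {"jaw": 0,"dx": 0,"dy": 0,"dz": 0,"yaw": 0}
  grip_force: 30

```text
t: 20.48
tool_pos: [0.4568, 0.0834, 0.0258]
orientation: [0.02, 3.141, -0.0]
force: [-0.9, -1.6, 3.0]
opening: 0.0147
gripper_force: 30.0
```

Call:
carry_out:
  moves:
    - {"jaw": 0,"dx": 0.001,"dy": 0,"dz": 0,"yaw": 0}
    - {"jaw": 0,"dx": 0.001,"dy": 0,"dz": 0,"yaw": 0}
    - {"jaw": 0,"dx": 0.001,"dy": 0,"dz": 0,"yaw": 0}

```text
t: 20.85
tool_pos: [0.4542, 0.0837, 0.0258]
orientation: [0.02, 3.14, 0.0]
force: [4.9, -1.0, 0.5]
opening: 0.0151
gripper_force: 30.0
```

Call:
carry_out:
  moves:
    - {"jaw": 0,"dx": 0.001,"dy": 0,"dz": 0,"yaw": 0}

```text
t: 20.98
tool_pos: [0.453, 0.0837, 0.0258]
orientation: [0.02, 3.14, 0.0]
force: [4.9, -0.0, 0.9]
opening: 0.0146
gripper_force: 30.0
```

Call:
carry_out:
  moves:
    - {"jaw": 0,"dx": 0.001,"dy": 0,"dz": 0,"yaw": 0}

```text
t: 21.1
tool_pos: [0.452, 0.0837, 0.0258]
orientation: [0.02, 3.14, 0.0]
force: [5.3, -0.5, 0.1]
opening: 0.015
gripper_force: 30.0
```

Call:
carry_out:
  moves:
    - {"jaw": 0,"dx": 0,"dy": 0,"dz": 0,"yaw": 0}

```text
t: 21.22
tool_pos: [0.4519, 0.0837, 0.0258]
orientation: [0.02, 3.141, 0.0]
force: [3.9, 0.5, 1.5]
opening: 0.0148
gripper_force: 30.0
```

The drag is steady at about 5 N over several millimetres, which puts the bar at about 3.6 N, mid-range. Releasing and retreating.

Call:
carry_out:
  moves:
    - {"jaw": 0.06,"dx": 0,"dy": 0,"dz": 0,"yaw": 0}
    - {"jaw": 0.06,"dx": 0,"dy": 0,"dz": 0,"yaw": 0}
    - {"jaw": 0.06,"dx": 0,"dy": 0,"dz": 0,"yaw": 0}
    - {"jaw": 0.06,"dx": 0,"dy": 0,"dz": -0.03,"yaw": 0}
    - {"jaw": 0.06,"dx": 0,"dy": 0,"dz": -0.06,"yaw": 0}
    - {"jaw": 0.06,"dx": 0,"dy": 0,"dz": -0.06,"yaw": 0}
    - {"jaw": 0.06,"dx": 0,"dy": 0,"dz": 0,"yaw": 0}
    - {"jaw": 0.06,"dx": 0,"dy": 0,"dz": 0,"yaw": 0}

```text
t: 22.22
tool_pos: [0.4513, 0.0836, 0.1751]
orientation: [-0.02, -3.141, 0.0]
force: [0.5, -0.4, -0.8]
opening: 0.0597
gripper_force: 0.0
```

```bash
python3 - <<'E'
from h import *
im=read_camera('wrist').astype(int)
m=((im[...,0]-im[...,2])>90)&(im[...,0]>180); m[250:]=0
v,u=np.nonzero(m); s=read_state()
print(len(v), np.median(u),np.median(v), ray('wrist',(np.median(u),np.median(v)),.055) if len(v) else '', s['tool_pos'],s['force'],s['t'])
E
```

```text
435 284.0 206.0 [0.45332404 0.08332266 0.055     ] [0.45065139 0.08359111 0.17404495] [ 0.50623542  0.15681042 -0.67423843] 22.275
```

The tab is where it was left, at (0.453, 0.083), and the arm is clear.

```bash
python3 -c "
from plant import close_job; print(close_job())"
```

```text
the job is handed in; nothing more can be done
None
```

The job is handed in at about 22 s: the blade lies flat on the bed with its tip about 25 mm past the doctor bar and its tab in front, a pull test gave a steady drag of about 5 N, everything is released, and I moved nothing else on the table; the hand-in call returned no verdict.

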